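# Draw the port plate home in the jig and pin it

## Task

Draw the steel port plate out from under the jig's guard: press down gently on the bare top of the plate and pull it along its channel until it is fully home against the front stop bar, flat all the way. Then press the plunger knob fully down so that its pin passes through the plate's corner hole, and let go. Never bear hard (over 28 N) on the plate or the knob, and leave the other things on the bench where they are.

Things in the scene. Friction and masses are not known exactly. Their poses are not given: they have to be found in the camera images.
- jig: Jig fixed to the bench on packing, so its underside lies 0 to 12 mm above the bench: dark steel base 290 (x) x 170 (y) x 20 mm with a channel along its x axis. Origin: centre of its underside, the datum of all heights here; -x is its front (robot side), z up. Bed 20 mm up; grey side rails, inner faces at y = +-51.5 mm, 14 mm wide, tops 31 mm up. Stop bar: inner face at x = -120 mm, top 30 mm up.
- guard_edge (a point): Point on the jig: middle of the front edge of the grey guard, at its top, 44 mm above the jig's origin, at jig x = 30 mm. The guard is a sheet roof 40 to 44 mm above the jig's origin with cheeks and back wall, covering the rear of the channel (jig x = 30 to 145 mm, y = +-73.5 mm).
- post_top (a point): Point on the jig: top of the plunger's steel post at front left (jig x = -111 to -85 mm, y = 68 to 83 mm), 51 mm above the jig's origin. Its arm reaches in over the channel to y = 20 mm, 43 to 51 mm above the jig's origin, and carries the plunger.
- stop_face (a point): Point on the jig: middle of the inner face of the front stop bar, at the height of the bed (20 mm above the jig's origin). The plate's front edge must end against this face. Axes as the jig's.
- plate: Port plate: steel, 140 (x, along the channel) x 100 (y) x 8 mm, about 0.8 kg, flat on the oiled bed between the rails (1.5 mm play a side), top 28 mm up from the jig's origin, 50 to 80 mm short of the stop. Origin: centre of its underside; axes as the jig's. Holes: 13 mm at (-48, 34) mm for the pin, 19 mm at (45, 28) and (45, -28). Friction on the bed about 0.24; 14 to 20 N of press carries it.
- plate_front (a point): Point on the plate: middle of its front edge, at its top face (8 mm above its underside).
- plate_hole (a point): Point on the plate: centre of the pin hole, at the plate's top face.
- plunger (a joint): Travel of the locking plunger, m: 0 = raised, grows as it is pressed down, 0.015 = fully down. Stiff in its guide (about 5 N of friction), stays where it is left. Its 8 mm pin has a tapered tip (4 mm across at the end), 4 mm above the plate's top when raised, and meets the hole only when the plate is home.
- plunger_top (a point): Centre of the top of the plunger's round black knob, 24 mm across and 12 mm high: 78 mm above the jig's origin when raised, 63 mm when fully down. It lies at jig x = -98 mm, y = 34 mm.
- bearing: Bystander: steel bearing ring, 52 mm across, 16 mm high, on the bench to the right of the jig. Origin: centre of its underside.
- plug: Bystander: brass plug, 22 mm across, 20 mm high, standing on the guard's roof. Origin: centre of its underside.
- spanner: Bystander: steel spanner, 170 mm long, on the bench to the left of the jig. Origin: centre of its underside.
- tin: Bystander: open steel tin, 90 mm across, 100 mm high. Origin: centre of its underside.
- screwdriver: Bystander: screwdriver lying on the bench. Origin: centre of its underside.
- cap: Bystander: aluminium flanged cap, 76 mm across, 30 mm high. Origin: centre of its underside.
- sprayer: Bystander: white pump sprayer with a red head, 84 mm across, 200 mm high. Origin: centre of its underside.
Not all that is in view belongs to the job. Leave any blue or turquoise look-alike of the plate alone.

How it is judged:
By the outcome, as a careful person would: the job done as asked, in the order asked, and still so for the second after the job is handed in, with the robot touching nothing.
It also fails if it takes over 70 s, if anything falls off the work surface, if the arm or the gripper's body presses on something with over 40 N, if the wrist force passes 120 N, or if a joint passes its speed limit or range.

## Robot

A 6-joint arm with a two-finger parallel gripper is mounted at the origin on the work surface. World frame = base frame: x ahead of the robot, y to its left, z up, the work surface at z = 0. Lengths are in m, angles in rad, forces in N, time in s.
With the tool pointing down it reaches from about 0.35 to 0.775 m from the base axis. Payload 5.5 kg.
Tool frame: the origin (TCP) lies midway between the tips of the shut fingers; the grasp point (between the pads) lies env.grasp_offset behind it (env.grasp_offset is the distance from the TCP to the grasp point, in m); z points along the fingers, y is the line along which they close (so a half turn about z gives the same grasp; the last joint's range is limited). The gripper opens to 85 mm and grips with 20 to 120 N. Pads are 22 mm wide; open, the fingers measure 114 mm over their backs; the gripper's body (76 mm by 85 mm) begins 54 mm behind the grasp point. The pads swing forward as they close: fully open they stand 13 mm farther back than shut.
Start: joints at [1.082, 0.313, 0.046, 1.304, 0, 1.431], TCP at [0.197, 0.54, 0.231] pointing down, gripper open.
Joint ranges: [-2.76, 2.76], [-0.86, 1.69], [-1.03, 1.26], [-2.2, 2.34], [-1.47, 1.5], [-3.14, 3.14]. Speed limits (rad/s): [2.57, 2.57, 3.14, 3.14, 3.14, 3.14].

## Interface

Orientations are given as a unit quaternion [w, x, y, z].
In Python, from workcell import monitor, viewer, order, env gives the robot as it stands.
- The arm moves only by the tool carry_out, never from a script. Its argument "plan" is a list that holds one entry, the list of rows, each a list of 7 numbers: the turn, a rotation vector about the world's x, y, z in rad, then the shift along the world's x, y, z in mm, then the finger opening in mm, from 0 to 85.4. A call has 1 to 20 rows; each row is the pose to reach, as a shift and turn from the pose commanded when the call began; what a row does not reach only later rows make up. A row lasts 1/10 s, in which the tool goes at most 50 mm and 8.59 degrees, less where a joint would pass 70% of its speed; a pose out of reach is approached as far as the arm can. A call with a gripper value outside its range is refused whole. The fingers move at their own pace and stop on an object; "squeeze" is the grip in N (left out, the last holds). Time passes only in rows, so rows that repeat a pose let the fingers close. It gives the time, the measured TCP pose, the force, the opening and the grip force at its end, in the units of the state.
- monitor.get_state(): the state, without advancing time (a new reading comes with each control period).
- viewer.read_camera(name): name is "scene" or "top" or "wrist"; returns the picture (480x640x3 uint8, red, green, blue); there is no depth.
- viewer.calibration(name): a dict with "K" (3x3 intrinsics, pixels), "eye" and "rotation" of the camera in the world. Camera axes: x right, y down, z forward; pixel columns grow to the right and rows downward; lengths in m; the calibration is good to about 2 mm. The wrist camera is an equidistant fisheye: a pixel r from the principal point sees the ray r / f radians off the axis. A picture is of the moment at which its call begins: read the wrist's pose just before it. calibration takes no time and is no camera call; for the wrist camera it gives the pose at the moment of the call.
- order.hand_in(): hands the job in; it is judged then, once.
The state is a dict: "clock": time; "joint_pos": joint angles; "qvel": joint speeds; "tau": joint torques, N m; "tcp_pos": TCP position; "orientation": TCP orientation; "wrist_force": force on the tool from outside, world axes, zero at the start; "ft_torque": the same for the moment, N m; "finger_gap": finger opening in m; "grip_force": force on a finger pad.
Only numpy, scipy, OpenCV 4.12 (cv2) and the standard library are available. Lean on these libraries where they do the work, as an engineer would, in place of code of your own. Each camera call takes 0.05 s, during which the arm holds its last target. There are 200 camera calls.

## Working session

There is one attempt and no reset: what is moved stays moved. The work goes in short steps, Python scripts to look and compute and a tool call to move; the robot and the scene stay as the last step left them, time stands still between calls to the robot, and variables do not carry over. Pictures are saved under pics/ and viewed, at most 10 in all, crops included, and the job is handed in when it is done.

Besides the shell and the picture viewer there is one more tool, called after "Request:" as name([rows], argument=value, ...), one row to a line, values as JSON. carry_out: Moves the arm, as the interface text tells. Its arguments: {"type":"object","properties":{"plan":{"type":"array","items":{"type":"array","items":{"type":"array","items":{"type":"number"}}}},"squeeze":{"type":"number"}},"required":["plan"]}

```bash
mkdir -p pics; python3 - <<'E'
from workcell import monitor, viewer, order, env
import cv2,numpy as np
for n in("scene","top"):
    cv2.imwrite(f"pics/{n}0.png",viewer.read_camera(n)[:,:,::-1])
    c=viewer.calibration(n);print(n,c)
print(monitor.get_state(),env.grasp_offset)
E
```

```text
scene {'K': array([[570.08039985,   0.        , 315.99655554],
       [  0.        , 570.08039985, 241.29561125],
       [  0.        ,   0.        ,   1.        ]]), 'eye': array([ 1.30247229, -0.40771732,  0.92743234]), 'rotation': array([-0.34440356,  0.78302012,  0.47271625, -0.21167197])}
top {'K': array([[497.58161646,   0.        , 320.90793749],
       [  0.        , 497.58161646, 237.31158034],
       [  0.        ,   0.        ,   1.        ]]), 'eye': array([0.40911818, 0.00843926, 1.2908187 ]), 'rotation': array([-0.02481783,  0.71227577, -0.70082525,  0.02985409])}
{'clock': 0.1, 'joint_pos': array([ 1.08241053e+00,  3.13928223e-01,  4.50852190e-02,  1.30357029e+00,
       -6.99614283e-06,  1.43116799e+00]), 'qvel': array([-0.00016075, -0.00124749,  0.00266507, -0.00022991, -0.00203149,
        0.00011236]), 'tau': array([ 3.43081447e-03, -4.81724453e+01,  2.99243313e+01,  1.27666356e-02,
       -1.10922244e-04,  2.30125875e-05]), 'tcp_pos': array([0.19630997, 0.53997656, 0.23049334]), 'orientation': array([-2.46391644e-04,  1.73496261e-01,  9.84834196e-01, -7.70033694e-04]), 'wrist_force': array([0.13277042, 0.133601  , 0.17042749]), 'ft_torque': array([-0.02907245, -0.05592872, -0.01650354]), 'grip_force': 0.0, 'finger_gap': 0.08554200468824333} 0.0187
```

View pics/top0.png

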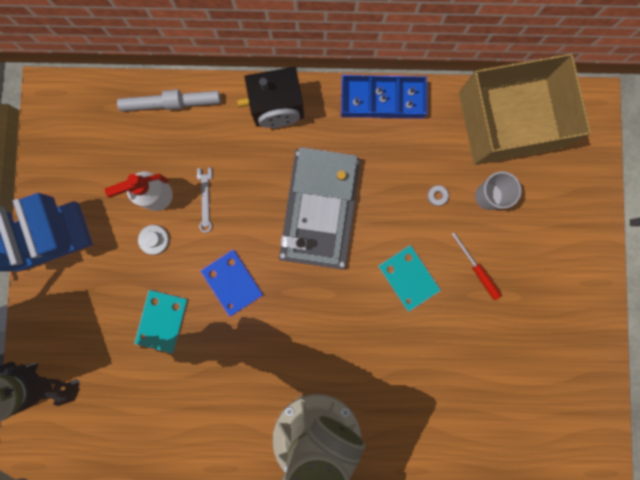

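View pics/scene0.png

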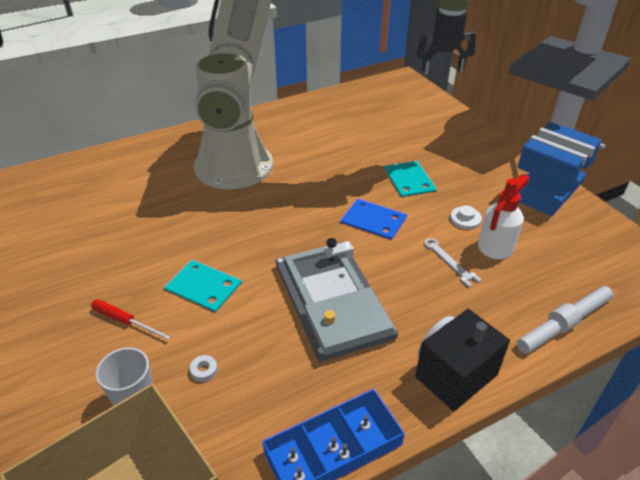

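The grey plate in the jig at top (320,215) / scene (330,283) is the target. The look-alikes are blue at (232,283) and turquoise at (162,320) and (409,278), and I will leave those alone. Next I check the choice in a close crop of both views.

```bash
python3 - <<'E'
import cv2,numpy as np
a=cv2.imread("pics/top0.png")[140:280,265:370];b=cv2.imread("pics/scene0.png")[230:370,265:405]
a=cv2.resize(a,None,fx=4,fy=4,interpolation=cv2.INTER_CUBIC)
b=cv2.resize(b,None,fx=2.7,fy=2.7,interpolation=cv2.INTER_CUBIC)
o=np.zeros((560,798,3),np.uint8);o[:,:420]=a;o[:378,420:798]=b
cv2.imwrite("pics/crop0.png",o)
E
```

```text
(no output)
```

View pics/crop0.png

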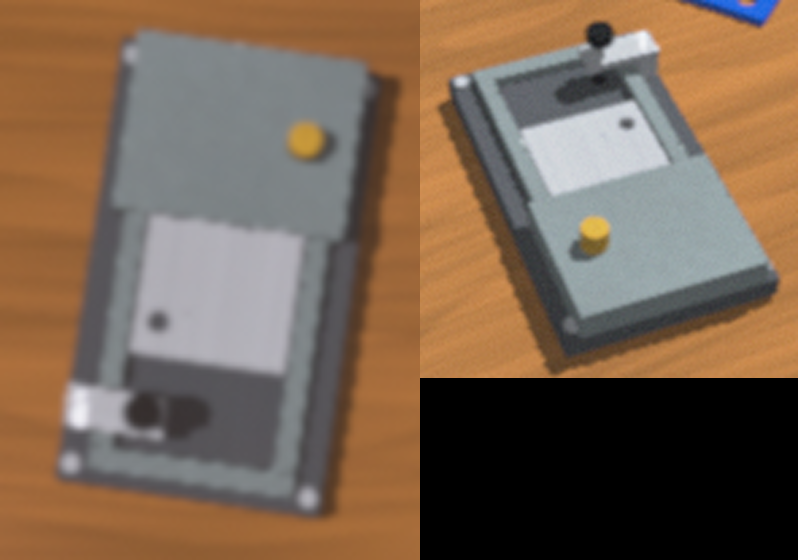

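The crop confirms it: a grey plate in the channel with its pin hole at front left (top ≈(304,220)) and its front edge at crop (130,355)-(283,375). The guard's front edge is at (110,207)-(345,240), and the knob is at (145,411).

```bash
cat > h.py <<'E'
import numpy as np
from scipy.spatial.transform import Rotation as R
from workcell import viewer
def rot(c):
    q=np.array(c["rotation"])
    return q if q.shape==(3,3) else R.from_quat(q[[1,2,3,0]]).as_matrix()
def ray(c,p,fish=False):
    K=c["K"];d=np.array([(p[0]-K[0,2])/K[0,0],(p[1]-K[1,2])/K[1,1],1.])
    if fish:
        r=np.hypot(d[0],d[1]);d=np.array([d[0]/r*np.sin(r),d[1]/r*np.sin(r),np.cos(r)])
    return np.array(c["eye"]),rot(c)@d
def plane(c,p,z,fish=False):
    e,d=ray(c,p,fish);return e+d*(z-e[2])/d[2]
def tri(*a):
    A=0;b=0
    for e,d in a:
        d=d/np.linalg.norm(d);P=np.eye(3)-np.outer(d,d);A=A+P;b=b+P@e
    return np.linalg.solve(A,b)
E
python3 - <<'E'
from h import *
np.set_printoptions(precision=4,suppress=True)
t=viewer.calibration("top");s=viewer.calibration("scene")
T=lambda x,y:(265+x/4-.4,140+y/4-.4)
S=lambda x,y:(265+(x-420)/2.7-.3,230+y/2.7-.3)
for n,a,b in [("gl",(110,207),(705,155)),("gr",(345,240),(530,203)),("bl",(134,30),(768,262)),("br",(372,65),(585,320)),("knob",(145,411),(600,30)),("hole",(158,321),(627,124)),("pfl",(130,355),(633,101)),("pfr",(283,375),(521,129))]:
    print(n,tri(ray(t,T(*a)),ray(s,S(*b))),plane(t,T(*a),{"g":.05,"b":.05,"k":.084,"h":.034,"p":.034}[n[0]]))
for p in [(113,445),(275,470)]: print("stop",plane(t,T(*p),.036))
for p in [(58,480),(325,517)]: print("basefront",plane(t,T(*p),.026))
w=viewer.calibration("wrist");print(w)
E
```

```text
gl [0.6208 0.074  0.0427] [0.6202 0.0747 0.05  ]
gr [ 0.6028 -0.073   0.0459] [ 0.6018 -0.0735  0.05  ]
bl [0.7343 0.0598 0.0428] [0.7338 0.0618 0.05  ]
br [ 0.7164 -0.0881  0.0435] [ 0.714  -0.0893  0.05  ]
knob [0.49   0.0495 0.0804] [0.4896 0.0491 0.084 ]
hole [0.5507 0.0432 0.0285] [0.5504 0.0436 0.034 ]
pfl [0.5288 0.0609 0.0274] [0.5284 0.061  0.034 ]
pfr [ 0.5173 -0.0367  0.0309] [ 0.5173 -0.0362  0.034 ]
stop [0.471  0.0705 0.036 ]
stop [ 0.4569 -0.0319  0.036 ]
basefront [0.4487 0.1054 0.026 ]
basefront [ 0.428  -0.0644  0.026 ]
{'K': array([[371.6483,   0.    , 321.4462],
       [  0.    , 371.6483, 237.6999],
       [  0.    ,   0.    ,   1.    ]]), 'eye': array([0.1182, 0.569 , 0.3733]), 'rotation': array([0.1341, 0.8083, 0.5658, 0.0919])}
```

Request:
carry_out([
  [[0,0,0.1,30,-40,0,0],[0,0,0.225,60,-80,0,0],[0,0,0.225,90,-120,0,0],[0,0,0.225,120,-160,0,0],[0,0,0.225,150,-200,0,0],[0,0,0.225,180,-240,0,0],[0,0,0.225,210,-280,0,0],[0,0,0.225,240,-320,0,0],[0,0,0.225,270,-360,0,0],[0,0,0.225,295,-400,0,0],[0,0,0.225,320,-440,0,0],[0,0,0.225,345,-480,0,0],[0,0,0.225,365,-510,-10,0],[0,0,0.225,378,-528,-40,0],[0,0,0.225,385,-536,-80,0],[0,0,0.225,385,-536,-110,0],[0,0,0.225,385,-536,-110,0],[0,0,0.225,385,-536,-110,0]],
])

```text
clock: 1.9
tcp_pos: [0.5809, 0.0045, 0.1212]
orientation: [-0.001, 0.062, 0.998, 0.0]
wrist_force: [0.1, 0.5, 1.2]
finger_gap: 0.0004
grip_force: 0.0
```

```bash
python3 - <<'E'
from workcell import monitor, viewer
import cv2
s=monitor.get_state();print({k:s[k] for k in("clock","tcp_pos","orientation","wrist_force","finger_gap","qvel")})
print(viewer.calibration("wrist"))
cv2.imwrite("pics/w1.png",viewer.read_camera("wrist")[:,:,::-1])
E
```

```text
{'clock': 1.9, 'tcp_pos': array([0.58090809, 0.00453538, 0.12116741]), 'orientation': array([-9.82304873e-04,  6.18503371e-02,  9.98084944e-01,  1.24403557e-04]), 'wrist_force': array([0.09033725, 0.50737263, 1.21892742]), 'finger_gap': 0.0003526199527539155, 'qvel': array([ 0.00712207, -0.03273469,  0.04390127,  0.00326419,  0.0007531 ,
       -0.00049267])}
{'K': array([[371.64829954,   0.        , 321.44620545],
       [  0.        , 371.64829954, 237.69987169],
       [  0.        ,   0.        ,   1.        ]]), 'eye': array([0.49860575, 0.01516086, 0.26414125]), 'rotation': array([0.1214924 , 0.73992677, 0.65300678, 0.10644305])}
```

View pics/w1.png

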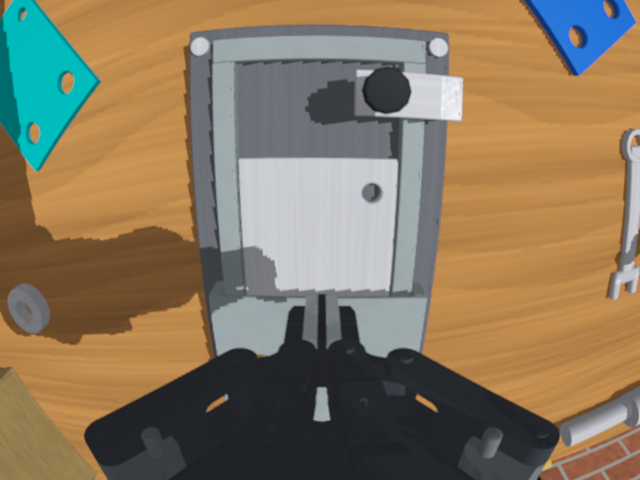

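The wrist view shows:
- Plate front edge at (240,158)-(397,159), hole at (372,192)
- Knob at (387,90)
- Stop's inner top edge at (236,61)-(402,61)
- Guard edge at (213,297)-(432,297), with the fingertips ahead of it in depth

```bash
python3 - <<'E'
from h import *
np.set_printoptions(precision=4,suppress=True)
w=viewer.calibration("wrist")
for h in(0,.006):
  for n,p,z in[("pl",(240,158),.028),("pr",(397,159),.028),("hole",(372,192),.028),("knob",(387,90),.078),("sl",(236,61),.03),("sr",(402,61),.03),("gl",(213,297),.044),("gr",(432,297),.044)]:
    print(h,n,plane(w,p,z+h,True))
E
```

```text
0 pl [ 0.5186 -0.0406  0.028 ]
0 pr [0.532  0.0601 0.028 ]
0 hole [0.552  0.0417 0.028 ]
0 knob [0.4896 0.049  0.078 ]
0 sl [ 0.4559 -0.0336  0.03  ]
0 sr [0.469  0.0695 0.03  ]
0 gl [ 0.6076 -0.0743  0.044 ]
0 gr [0.6264 0.0762 0.044 ]
0.006 pl [ 0.5181 -0.0392  0.034 ]
0.006 pr [0.5312 0.0589 0.034 ]
0.006 hole [0.5507 0.041  0.034 ]
0.006 knob [0.4899 0.0479 0.084 ]
0.006 sl [ 0.457  -0.0324  0.036 ]
0.006 sr [0.4698 0.0681 0.036 ]
0.006 gl [ 0.6047 -0.0718  0.05  ]
0.006 gr [0.6229 0.0746 0.05  ]
```

Request:
carry_out([
  [[0,0,0,0,0,-30,0],[0,0,0,0,0,-60,0],[0,0,0,0,0,-75,0],[0,0,0,0,0,-80,0],[0,0,0,0,0,-80,0],[0,0,0,0,0,-80,0]],
])

```text
clock: 2.55
tcp_pos: [0.5831, 0.0044, 0.0433]
orientation: [0.002, 0.062, 0.998, -0.0]
wrist_force: [-0.7, 0.0, 0.5]
finger_gap: 0.0001
grip_force: 0.0
```

Request:
carry_out([
  [[0,0,0,0,0,-2,0],[0,0,0,0,0,-4,0],[0,0,0,0,0,-5,0],[0,0,0,0,0,-5,0],[0,0,0,0,0,-5,0]],
])

```text
clock: 3.05
tcp_pos: [0.5815, 0.0044, 0.0363]
orientation: [-0.0, 0.062, 0.998, 0.0]
wrist_force: [0.2, -0.1, 0.1]
finger_gap: 0.0001
grip_force: 0.0
```

Request:
carry_out([
  [[0,0,0,0,0,-1,0],[0,0,0,0,0,-2,0],[0,0,0,0,0,-2,0],[0,0,0,0,0,-2,0]],
])

```text
clock: 3.45
tcp_pos: [0.5815, 0.0044, 0.0342]
orientation: [-0.0, 0.062, 0.998, 0.0]
wrist_force: [-1.2, -0.3, -0.1]
finger_gap: -0.0001
grip_force: 0.0
```

Request:
carry_out([
  [[0,0,0,0,0,-1,0],[0,0,0,0,0,-1,0],[0,0,0,0,0,-1,0]],
])

```text
clock: 3.75
tcp_pos: [0.5817, 0.0044, 0.0335]
orientation: [0.0, 0.062, 0.998, 0.0]
wrist_force: [-0.3, 0.3, 1.7]
finger_gap: -0.0003
grip_force: 1.1
```

Request:
carry_out([
  [[0,0,0,0,0,-0.5,0],[0,0,0,0,0,-0.5,0],[0,0,0,0,0,-0.5,0]],
])

```text
clock: 4.05
tcp_pos: [0.5817, 0.0044, 0.0335]
orientation: [0.0, 0.062, 0.998, 0.0]
wrist_force: [-1.3, -0.1, 5.3]
finger_gap: -0.0001
grip_force: 2.9
```

Request:
carry_out([
  [[0,0,0,0,0,-0.5,0],[0,0,0,0,0,-0.5,0],[0,0,0,0,0,-0.5,0]],
])

```text
clock: 4.35
tcp_pos: [0.5817, 0.0044, 0.0335]
orientation: [0.0, 0.062, 0.998, -0.0]
wrist_force: [-3.2, 0.4, 9.2]
finger_gap: 0.0003
grip_force: 4.6
```

Request:
carry_out([
  [[0,0,0,0,0,-0.5,0],[0,0,0,0,0,-1,0],[0,0,0,0,0,-1,0]],
])

```text
clock: 4.65
tcp_pos: [0.5817, 0.0044, 0.0335]
orientation: [0.001, 0.062, 0.998, -0.0]
wrist_force: [-5.1, 0.5, 15.6]
finger_gap: 0.0004
grip_force: 7.9
```

Request:
carry_out([
  [[0,0,0,-1,0.1,0,0],[0,0,0,-2,0.2,0,0],[0,0,0,-3,0.4,0,0],[0,0,0,-4,0.5,0,0],[0,0,0,-5,0.6,0,0]],
])

```text
clock: 5.15
tcp_pos: [0.5805, 0.0045, 0.0335]
orientation: [0.004, 0.062, 0.998, -0.0]
wrist_force: [4.3, 0.0, 6.7]
finger_gap: -0.0002
grip_force: 3.0
```

Request:
carry_out([
  [[0,0,0,0,0,-0.5,0],[0,0,0,0,0,-1,0],[0,0,0,0,0,-1,0]],
])

```text
clock: 5.45
tcp_pos: [0.5805, 0.0045, 0.0335]
orientation: [0.004, 0.062, 0.998, -0.0]
wrist_force: [1.1, -0.0, 13.9]
finger_gap: 0.0001
grip_force: 6.6
```

Request:
carry_out([
  [[0,0,0,-1,0.1,-0.3,0],[0,0,0,-2,0.2,-0.6,0],[0,0,0,-3,0.4,-0.9,0],[0,0,0,-4,0.5,-1.2,0]],
])

```text
clock: 5.85
tcp_pos: [0.5799, 0.0045, 0.0335]
orientation: [0.007, 0.062, 0.998, -0.0]
wrist_force: [6.4, -0.3, 13.8]
finger_gap: -0.0
grip_force: 6.9
```

Request:
carry_out([
  [[0,0,0,-1,0.1,0,0],[0,0,0,-2,0.2,0,0],[0,0,0,-3,0.4,0,0],[0,0,0,-4,0.5,0,0]],
])

```text
clock: 6.25
tcp_pos: [0.5758, 0.005, 0.0335]
orientation: [0.007, 0.062, 0.998, -0.0]
wrist_force: [8.1, -1.5, 12.5]
finger_gap: -0.0001
grip_force: 6.5
```

Request:
carry_out([
  [[0,0,0,-1,0.1,-0.3,0],[0,0,0,-2,0.2,-0.5,0],[0,0,0,-3,0.4,-0.5,0],[0,0,0,-4,0.5,-0.5,0],[0,0,0,-5,0.6,-0.5,0],[0,0,0,-6,0.7,-0.5,0],[0,0,0,-7,0.9,-0.5,0],[0,0,0,-8,1,-0.5,0]],
])

```text
clock: 7.05
tcp_pos: [0.5687, 0.0058, 0.0335]
orientation: [0.008, 0.062, 0.998, -0.001]
wrist_force: [7.5, -1.1, 14.8]
finger_gap: 0.0
grip_force: 7.3
```

```bash
cat >> h.py <<'E'
O=np.array([.582,.0042]);UX=np.array([.992,-.124]);UY=np.array([.124,.992])
def look(name,hh=.0055):
    "plate front edge, jig x, from bright/dark step along lines at several jig y"
    import cv2
    w=viewer.calibration("wrist");im=viewer.read_camera("wrist");cv2.imwrite(f"pics/{name}.png",im[:,:,::-1])
    g=cv2.cvtColor(im,cv2.COLOR_RGB2GRAY).astype(float);Rm=rot(w);out=[]
    def proj(P):
        d=Rm.T@(P-w["eye"]);th=np.arctan2(np.hypot(d[0],d[1]),d[2]);u=d[:2]/np.hypot(d[0],d[1])*th
        return u*w["K"][0,0]+w["K"][:2,2]
    xs=np.arange(-.117,-.045,.0005)
    for y in(-.04,-.03,-.02,-.01,0):
        p=np.array([proj(np.r_[O+x*UX+y*UY,.028+hh]) for x in xs],np.float32)
        v=cv2.remap(g.astype(np.float32),p[:,:1],p[:,1:],cv2.INTER_LINEAR).ravel()
        d=v[6:]-v[:-6];i=d.argmax();out.append((y,round(float(xs[i+3])*1e3,1),round(float(d[i]))))
    print(out)
E
python3 -c "
from h import *
look('w2')"
```

```text
[(-0.04, -71.5, 95), (-0.03, -71.5, 95), (-0.02, -71.5, 95), (-0.01, -71.5, 90), (0, -71.5, 94)]
```

Request:
carry_out([
  [[0,0,0,-2,0.2,0,0],[0,0,0,-4,0.5,-0.2,0],[0,0,0,-6,0.7,-0.2,0],[0,0,0,-8,1,-0.2,0],[0,0,0,-10,1.2,-0.2,0],[0,0,0,-12,1.5,-0.2,0],[0,0,0,-14,1.7,-0.2,0],[0,0,0,-16,2,-0.2,0]],
])

```text
clock: 7.9
tcp_pos: [0.5532, 0.0077, 0.0335]
orientation: [0.009, 0.062, 0.998, -0.001]
wrist_force: [7.3, -1.1, 15.6]
finger_gap: -0.0003
grip_force: 7.9
```

Request:
carry_out([
  [[0,0,0,-2,0.2,0,0],[0,0,0,-4,0.5,0,0],[0,0,0,-6,0.7,0,0],[0,0,0,-8,1,0,0],[0,0,0,-10,1.2,0,0],[0,0,0,-12,1.5,0,0]],
])

```text
clock: 8.5
tcp_pos: [0.5413, 0.0092, 0.0335]
orientation: [0.009, 0.062, 0.998, -0.001]
wrist_force: [9.1, -1.1, 15.8]
finger_gap: -0.0002
grip_force: 8.0
```

```bash
python3 -c "
from h import *
look('w3')"
```

```text
[(-0.04, -99.0, 96), (-0.03, -98.5, 94), (-0.02, -99.0, 95), (-0.01, -99.0, 89), (0, -82.5, 81)]
```

Request:
carry_out([
  [[0,0,0,-2,0.2,0,0],[0,0,0,-4,0.5,0,0],[0,0,0,-6,0.7,0,0],[0,0,0,-8,1,0,0],[0,0,0,-10,1.2,0,0],[0,0,0,-12,1.5,0,0],[0,0,0,-14,1.7,0,0]],
])

```text
clock: 9.25
tcp_pos: [0.5275, 0.0109, 0.0335]
orientation: [0.009, 0.062, 0.998, -0.001]
wrist_force: [7.4, -1.2, 16.7]
finger_gap: -0.0001
grip_force: 8.2
```

Request:
carry_out([
  [[0,0,0,-1,0.1,0,0],[0,0,0,-2,0.2,0,0],[0,0,0,-3,0.4,0,0],[0,0,0,-4,0.5,0,0]],
])

```text
clock: 9.65
tcp_pos: [0.5236, 0.0114, 0.0335]
orientation: [0.009, 0.062, 0.998, -0.001]
wrist_force: [8.4, 0.0, 16.4]
finger_gap: -0.0001
grip_force: 8.3
```

Request:
carry_out([
  [[0,0,0,-0.5,0.1,0,0],[0,0,0,-1,0.1,0,0],[0,0,0,-1.5,0.2,0,0],[0,0,0,-2,0.2,0,0]],
])

```text
clock: 10.05
tcp_pos: [0.5217, 0.0116, 0.0335]
orientation: [0.009, 0.062, 0.998, -0.001]
wrist_force: [8.1, -1.2, 16.6]
finger_gap: 0.0002
grip_force: 8.3
```

Request:
carry_out([
  [[0,0,0,-0.5,0.1,0,0],[0,0,0,-1,0.1,0,0],[0,0,0,-1.5,0.2,0,0]],
])

```text
clock: 10.35
tcp_pos: [0.5202, 0.0118, 0.0334]
orientation: [0.009, 0.062, 0.998, -0.001]
wrist_force: [7.8, -0.8, 17.1]
finger_gap: 0.0002
grip_force: 8.3
```

Request:
carry_out([
  [[0,0,0,-0.5,0.1,0,0],[0,0,0,-1,0.1,0,0],[0,0,0,-1.5,0.2,0,0]],
])

```text
clock: 10.65
tcp_pos: [0.5192, 0.0119, 0.0335]
orientation: [0.009, 0.062, 0.998, -0.001]
wrist_force: [8.8, -0.6, 14.9]
finger_gap: -0.0001
grip_force: 7.6
```

```bash
python3 -c "
from h import *
look('w4')"
```

```text
[(-0.04, -71.0, 1), (-0.03, -55.0, 1), (-0.02, -66.0, 2), (-0.01, -59.5, 4), (0, -82.0, 79)]
```

Request:
carry_out([
  [[0,0,0,-0.5,0.1,0,0],[0,0,0,-1,0.1,-0.2,0],[0,0,0,-1.5,0.2,-0.3,0]],
])

```text
clock: 11.0
tcp_pos: [0.5186, 0.012, 0.0335]
orientation: [0.01, 0.062, 0.998, -0.001]
wrist_force: [12.1, -1.0, 15.3]
finger_gap: -0.0
grip_force: 7.5
```

View pics/w4.png

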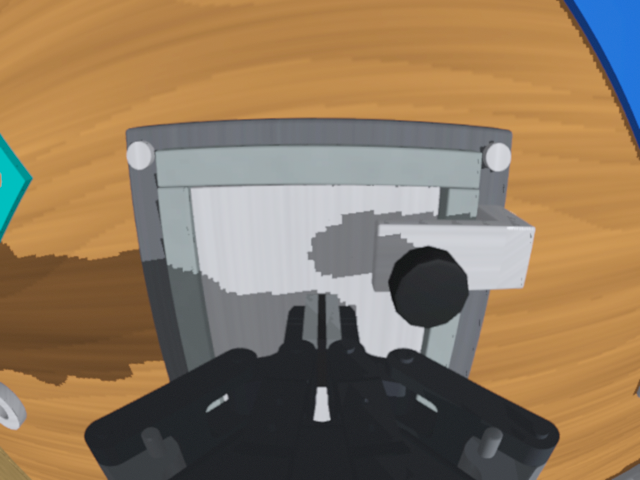

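The plate's front edge now meets the stop bar (row ≈187) with no dark gap. One more gentle pull to seat it.

Request:
carry_out([
  [[0,0,0,-0.7,0.1,-0.3,0],[0,0,0,-1.5,0.2,-0.4,0],[0,0,0,-2,0.3,-0.5,0],[0,0,0,-2,0.3,-0.5,0]],
])

```text
clock: 11.4
tcp_pos: [0.5174, 0.0121, 0.0334]
orientation: [0.011, 0.062, 0.998, -0.001]
wrist_force: [12.1, -2.6, 17.5]
finger_gap: 0.0001
grip_force: 8.6
```

Request:
carry_out([
  [[0,0,0,0,0,15,0],[0,0,0,0,0,50,0],[0,0,0,0,0,80,0],[0,0,0,0,0,80,0],[0,0,0,0,0,80,0]],
])

```text
clock: 11.9
tcp_pos: [0.5067, 0.0137, 0.1082]
orientation: [0.001, 0.062, 0.998, -0.0]
wrist_force: [-1.1, 0.0, -0.6]
finger_gap: 0.0001
grip_force: 0.0
```

```bash
python3 - <<'E'
from h import *
import cv2
from workcell import monitor
np.set_printoptions(precision=4,suppress=True)
print(monitor.get_state()["tcp_pos"],monitor.get_state()["wrist_force"])
w=viewer.calibration("wrist");look('w5')
im=cv2.imread("pics/w5.png");m=(im.max(2)<45).astype(np.uint8)
n,l,s,c=cv2.connectedComponentsWithStats(m)
for i in range(1,n):
    if s[i][4]>300: print(s[i],c[i],plane(w,c[i],.0815,True))
E
```

```text
[0.5067 0.0137 0.1082] [-1.1126  0.0372 -0.622 ]
[(-0.04, -47.0, 5), (-0.03, -65.0, 1), (-0.02, -104.5, 1), (-0.01, -65.0, 1), (0, -82.5, 76)]
[363 218  37  47 391] [375.4322 237.0332] [0.4839 0.043  0.0815]
[   85   296   474   184 42207] [314.0611 415.8992] [ 0.5989 -0.0025  0.0815]
```

View pics/w5.png

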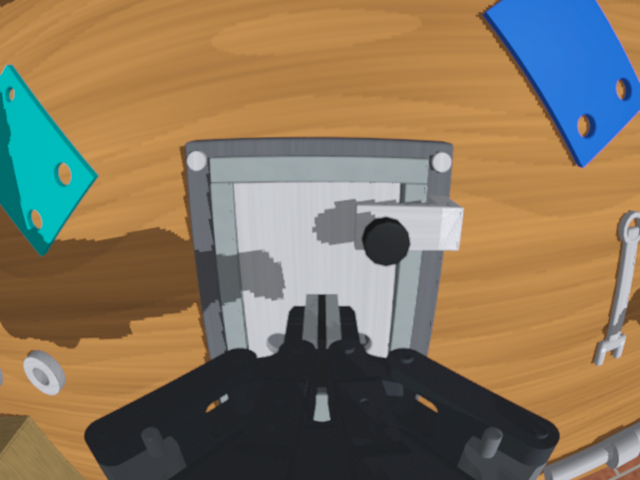

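The plate sits flat against the stop bar along row ≈182, and the knob is at (387,241). Now I move over the knob and press.

Request:
carry_out([
  [[0,0,0,-8,18,0,0],[0,0,0,-17,35.5,0,0],[0,0,0,-17,35.5,-8,0],[0,0,0,-17,35.5,-16,0],[0,0,0,-17,35.5,-18,0],[0,0,0,-17,35.5,-18,0]],
])

```text
clock: 12.55
tcp_pos: [0.4886, 0.0488, 0.0885]
orientation: [-0.001, 0.062, 0.998, -0.0]
wrist_force: [0.3, -0.8, 0.7]
finger_gap: -0.0001
grip_force: 0.0
```

```bash
python3 - <<'E'
from h import *
w=viewer.calibration("wrist")
import cv2
from workcell import monitor
print(monitor.get_state()["tcp_pos"])
im=viewer.read_camera("wrist")[:,:,::-1];cv2.imwrite("pics/w6.png",im[150:450,200:450].repeat(2,0).repeat(2,1))
E
```

```text
[0.48861604 0.0488018  0.08848173]
```

View pics/w6.png

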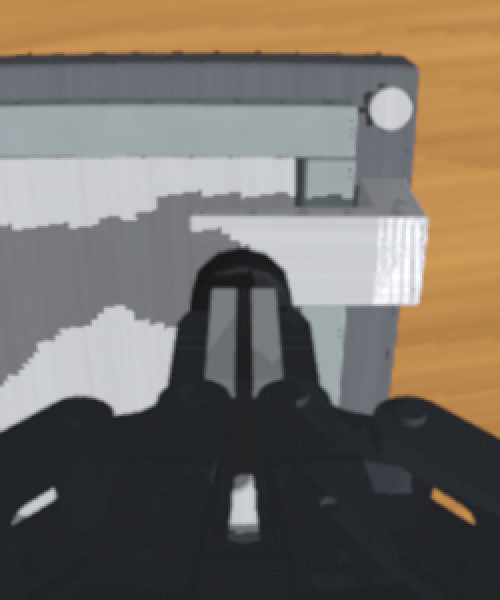

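The fingertips are centred over the knob (crop ≈(243,270)). Pressing down in small steps.

Request:
carry_out([
  [[0,0,0,0,0,-2,0],[0,0,0,0,0,-4,0],[0,0,0,0,0,-5,0],[0,0,0,0,0,-6,0],[0,0,0,0,0,-7,0],[0,0,0,0,0,-8,0],[0,0,0,0,0,-8,0]],
])

```text
clock: 13.3
tcp_pos: [0.4891, 0.0493, 0.0819]
orientation: [0.0, 0.062, 0.998, -0.0]
wrist_force: [-1.7, -0.2, 3.7]
finger_gap: 0.0002
grip_force: 1.8
```

Request:
carry_out([
  [[0,0,0,0,0,-1,0],[0,0,0,0,0,-2,0],[0,0,0,0,0,-2,0]],
])

```text
clock: 13.6
tcp_pos: [0.4891, 0.0493, 0.0796]
orientation: [0.0, 0.062, 0.998, 0.0]
wrist_force: [-0.9, -0.8, 2.9]
finger_gap: -0.0
grip_force: 1.8
```

Request:
carry_out([
  [[0,0,0,0,0,-1,0],[0,0,0,0,0,-2,0],[0,0,0,0,0,-2,0]],
])

```text
clock: 13.9
tcp_pos: [0.4891, 0.0493, 0.0775]
orientation: [0.0, 0.062, 0.998, 0.0]
wrist_force: [-0.3, -0.1, 3.0]
finger_gap: -0.0001
grip_force: 1.4
```

Request:
carry_out([
  [[0,0,0,0,0,-1,0],[0,0,0,0,0,-2,0],[0,0,0,0,0,-3,0],[0,0,0,0,0,-3,0]],
])

```text
clock: 14.3
tcp_pos: [0.4891, 0.0493, 0.0744]
orientation: [0.0, 0.062, 0.998, 0.0]
wrist_force: [-0.5, -0.5, 2.3]
finger_gap: -0.0001
grip_force: 1.2
```

Request:
carry_out([
  [[0,0,0,0,0,-1,0],[0,0,0,0,0,-2,0],[0,0,0,0,0,-3,0],[0,0,0,0,0,-3,0]],
])

```text
clock: 14.7
tcp_pos: [0.4891, 0.0493, 0.0714]
orientation: [0.0, 0.062, 0.998, 0.0]
wrist_force: [0.2, 0.4, 2.0]
finger_gap: 0.0003
grip_force: 1.3
```

Request:
carry_out([
  [[0,0,0,0,0,-1,0],[0,0,0,0,0,-2,0],[0,0,0,0,0,-2,0]],
])

```text
clock: 15.0
tcp_pos: [0.4891, 0.0493, 0.0695]
orientation: [0.0, 0.062, 0.998, 0.0]
wrist_force: [1.5, -1.1, 2.1]
finger_gap: -0.0002
grip_force: 1.3
```

Request:
carry_out([
  [[0,0,0,0,0,-0.7,0],[0,0,0,0,0,-1.4,0],[0,0,0,0,0,-1.4,0]],
])

```text
clock: 15.3
tcp_pos: [0.4891, 0.0493, 0.0685]
orientation: [0.0, 0.062, 0.998, 0.0]
wrist_force: [-0.9, -0.7, 6.8]
finger_gap: 0.0
grip_force: 3.1
```

Request:
carry_out([
  [[0,0,0,0,0,-0.5,0],[0,0,0,0,0,-1,0],[0,0,0,0,0,-1,0]],
])

```text
clock: 15.6
tcp_pos: [0.4892, 0.0493, 0.0684]
orientation: [0.0, 0.062, 0.998, -0.0]
wrist_force: [-3.5, 0.2, 13.7]
finger_gap: -0.0001
grip_force: 7.0
```

Bottomed at z = 0.0684, which is 15 mm of travel. Now I let go and retreat upward.

Request:
carry_out([
  [[0,0,0,0,0,5,0],[0,0,0,0,0,20,0],[0,0,0,0,0,50,0],[0,0,0,20,-20,80,0],[0,0,0,40,-50,110,0],[0,0,0,40,-50,120,0],[0,0,0,40,-50,120,0],[0,0,0,40,-50,120,0],[0,0,0,40,-50,120,0]],
])

```text
clock: 16.5
tcp_pos: [0.5274, 0.0002, 0.1855]
orientation: [-0.002, 0.061, 0.998, 0.0]
wrist_force: [0.3, 1.0, -1.1]
finger_gap: 0.0001
grip_force: 0.0
```

```bash
python3 - <<'E'
from h import *
import cv2
from workcell import monitor
print(monitor.get_state()["tcp_pos"],monitor.get_state()["wrist_force"])
a=viewer.read_camera("wrist")[:,:,::-1];b=viewer.read_camera("scene")[230:370,265:405,::-1]
o=np.zeros((520,780,3),np.uint8);o[:390]=np.hstack([a[0:390,130:520],cv2.resize(b,(390,390),interpolation=cv2.INTER_CUBIC)])
cv2.imwrite("pics/end.png",o)
E
```

```text
[5.27367362e-01 1.64250310e-04 1.85515889e-01] [ 0.33290089  1.04104339 -1.09594049]
```

View pics/end.png

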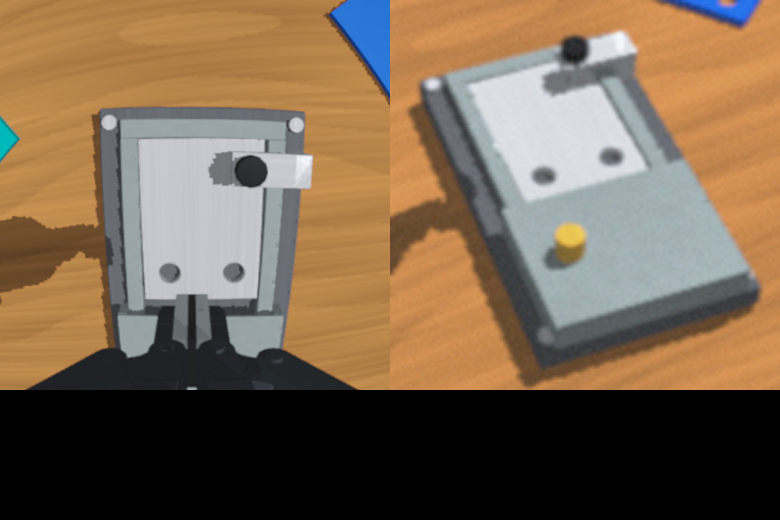

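The plate is home against the stop (wrist crop row ≈138), the knob is down at (250,171), and the plug still stands on the guard. Handing in.

```bash
python3 -c "
from workcell import order
print(order.hand_in())"
```

```text
the job is handed in; nothing more can be done
None
```

The plate is home against the front stop and pinned, with the knob pressed its full 15 mm and released; the highest force I read on the plate or knob was about 18 N, and the job was handed in at about 17 s (no verdict came back).

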